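# Hang an empty take-up reel loosely between a bench winder's tapered sleeves

## Robot

A 6-joint arm with a two-finger parallel gripper is mounted at the origin on a cart in front of the work surface, level with it; the furniture and walls round the work are solid. World frame = base frame: x ahead of the robot, y to its left, z up, the work surface at z = 0. Lengths are in m, angles in rad, forces in N, time in s.
With the tool pointing down it reaches from about 0.25 to 0.725 m from the base axis. Payload 4 kg.
Tool frame: the origin (TCP) lies at the very end of the fingers, on their centre line; the grasp point (between the pads) lies 19 mm behind it; z points along the fingers, y is the line along which they close (so a half turn about z gives the same grasp; the last joint's range is limited). The gripper opens to 85 mm and grips with 20 to 120 N. Pads are 22 mm wide; open, the fingers measure 114 mm over their backs; the gripper's body (76 mm by 85 mm) begins 54 mm behind the grasp point. The pads swing forward as they close: fully open they stand 13 mm farther back than shut.
Start: joints at [1.29, 0.241, 0.005, 1.335, 0, 1.571], TCP at [0.139, 0.48, 0.231] pointing down, gripper open.
Joint ranges: [-2.72, 2.72], [-1.05, 1.87], [-1.09, 1.28], [-1.99, 2.15], [-1.42, 1.44], [-3.14, 3.14]. Speed limits (rad/s): [2.79, 2.79, 3.14, 3.14, 3.14, 3.14].

## Interface

Orientations are given as a unit quaternion [w, x, y, z].
In Python, from cell import env, eyes, workorder gives the robot as it stands.
- The arm moves only by the shell command python3 -m inch 'ROWS'. ROWS is a JSON object of lists of equal length, an entry for each row: "jaw": the opening, from 0 (shut) to 1 (fully open); "linear": the shift along the tool's x, y, z in m, a list of three; "angular": the turn, a rotation vector about the tool's x, y, z in rad, a list of three. A call has 1 to 8 rows; each row shifts and turns the commanded pose from where the row before left it, along the tool's axes as they then stand; what a row does not reach is not made up. A row lasts 1/8 s, in which the tool goes at most 62.5 mm and 10.7 degrees, less where a joint would pass 70% of its speed; a pose out of reach is approached as far as the arm can. A call is refused whole if a number of a shift passes 0.0625 or a number of a turn 0.188, either way. A call with a gripper value outside its range is refused whole. The fingers move at their own pace and stop on an object; the grip force is fixed at half the most. Time passes only in rows, so rows that do not move let the fingers close. It gives the time, the measured TCP pose, the force, the opening and the grip force at its end, in the units of the state.
- env.state(): the state, without advancing time (a new reading comes with each control period).
- eyes.snapshot(name): name is "scene" or "side" or "wrist"; returns a dict with "img" (420x560x3 uint8, red, green, blue), "camera_matrix" (3x3 intrinsics, pixels), "pose" (4x4, takes a point from camera to world coordinates). Camera axes: x right, y down, z forward; pixel columns grow to the right and rows downward; lengths in m; the calibration is good to about 2 mm. The wrist camera is an equidistant fisheye: a pixel r from the principal point sees the ray r / f radians off the axis. A picture is of the moment at which its call begins. There is no depth.
- workorder.job_done(): hands the job in; it is judged then, once.
The state is a dict: "t": time; "joint_pos": joint angles; "joint_velocities": joint speeds; "joint_torque": joint torques, N m; "tool_pos": TCP position; "eef_rot": TCP orientation; "ft_force": force on the tool from outside, world axes, zero at the start; "wrist_torque": the same for the moment, N m; "width": finger opening in m; "gripper_force": force on a finger pad.
Only numpy, scipy, OpenCV 4.12 (cv2) and the standard library are available. Lean on these libraries where they do the work, as an engineer would, in place of code of your own. Each camera call takes 0.05 s, during which the arm holds its last target. There are 200 camera calls.

## Task

Mount the empty plywood reel on the bench winder: slide the tailstock back to make room, lift the reel from its wooden chock and lay it on the winder's two rest bars, then push the tailstock up again until both tapered white sleeves have gone into the reel's hub and carry it just clear of the bars. Stop there, with the fit still loose, before the tapers wedge. Check that it runs by turning it part of a turn, and leave it hanging still and loose, with the other tools where they lie.

Things in the scene. Friction and masses are not known exactly. Their poses are not given: they have to be found in the camera images.
- winder: Grey bench winder, fixed; bed plate 124 x 300 x 12 mm. Origin on the bench top under the bed's middle; y axis along the spindle, from the tailstock (-y) to the fixed headstock (+y), z up. Spindle axis at x = 0, 100 mm above the bench. With the tailstock back, the reel is lowered with its centre at x = y = 0; nested loosely its centre stands at about y = +37 mm.
- head_tip (a point): Tip of the headstock's fixed white nylon taper sleeve, on the spindle axis at winder y = +45 mm, pointing to -y. Diameter 24 mm at the tip, 32 mm after 4 mm, then widening 15 degrees a side to 48 mm at 34 mm from the tip, where a 56 mm collar stands. The headstock's upright (50 mm wide, 118 mm high) begins 50 mm behind the tip. The sleeves do not turn.
- tail_tip (a point): Tip of the tailstock's taper sleeve, the same shape, on the spindle axis, pointing to +y at the other; winder y = -45 mm + joint tail. When a tapered sleeve is tight in the reel's hub, its tip is 26 mm inside the reel's outer face and its collar 8 mm outside it; loose as wanted, its collar is about 12 mm outside.
- tail (a joint): Tailstock position, m. 0: fully back, 90 mm between the sleeve tips; grows towards the headstock, one for one; end stop 0.088. Slides stiffly (4 N plus 8 N per m/s) and stays put. Starts too far forward for the reel to fit; below 0.02 there is room. With the reel on the bars, the tail sleeve lifts its near end and pushes it onto the other sleeve; all clear of the bars from 0.067, jammed at 0.082. Right: 0.068 to 0.080, best 0.075.
- tail_knob (a point): Middle of the tailstock's upright black knob, a round post 21 mm in diameter, 44 mm high, from 118 to 162 mm above the bench, on top of the tailstock's upright (50 mm wide in x, 36 mm long in y). This point is 140 mm above the bench, at winder x = 0, y = -113 mm + joint tail. Push the knob from either side; the sleeve's tip is 68 mm in front of it.
- rests: Two fixed rest bars of the winder: steel, 12 mm in diameter, parallel to the spindle at winder x = +-44 mm, axis 40 mm above the bench, from winder y = -47 to +95 mm. The reel laid on both has its axis 96 mm above the bench, 4 mm lower than the spindle; it slides along them when pushed. Same origin and axes as the winder.
- reel: Empty reel, about 0.4 kg, loose: two round plywood flanges 130 mm in diameter, 6 mm thick, 60 mm over their outer faces. Origin at its centre; y is its axis (level; both ends alike), x and z turn with it. It waits on the chock with its centre 84 mm and rim top 149 mm above the bench. Can be gripped from above across both flanges, near the rim's top.
- reel_hub (a point): The reel's centre (same point as its origin). Between the flanges (48 mm apart) are only five steel cross rods, 8 mm in diameter, evenly spaced on a circle of 48 mm radius, and the two hub sleeves: each 44 mm inner diameter at the flange's outer face, narrowing inwards 15 degrees a side, 24 mm long. A fingertip swept between the flanges, its end 30 to 36 mm above this point, turns the reel.
- chock: Wooden chock, fixed: board 130 x 84 x 12 mm with two round 20 mm battens along its y axis, on which the reel waits. Origin on the bench under its middle.
- spanner: Spanner, 163 mm long, lying on the bench (bystander). Origin at its underside's middle.
- screwdriver: Screwdriver with red handle, 214 mm long, lying on the bench (bystander). Origin at its underside's middle.
- tape: Roll of masking tape, 100 mm across, 25 mm high, lying flat (bystander). Origin at its underside's middle.
- meter: Orange and black multimeter, 148 x 74 x 46 mm, lying on its back (bystander). Origin at its underside's middle.

How it is judged:
On the way, in this order (a step that is already met when the one before it is completed fails the run):
1. the tailstock is slid back far enough for the reel to fit (value of joint tail below 0.026 m), for 0.1 s.
2. the reel lies on both rest bars between the sleeves, let go (x of reel in the frame of winder between -0.008 and 0.008 m and z of reel in the frame of winder between 0.09 and 0.0995 m and angle between the y axis of reel and the y axis of winder, either way round below 0.15 rad and contact force between reel and rests above 1 N and contact force between the fingers and reel below 0.1 N and value of joint tail below 0.05 m), for 0.1 s.
3. the tailstock is pushed up: the tapered sleeves carry the reel clear of the bars, still loose, the reel not turning and not held (value of joint tail between 0.0675 and 0.08 m and contact force between reel and rests below 0.2 N and x of reel in the frame of winder between -0.006 and 0.006 m and y of reel in the frame of winder between 0.026 and 0.05 m and z of reel in the frame of winder between 0.0965 and 0.103 m and angle between the y axis of reel and the y axis of winder, either way round below 0.09 rad and contact force between the fingers and reel below 0.1 N and angular speed of reel below 0.2 rad/s), for 0.2 s.
4. the hanging reel is turned (faster than 0.3 rad/s for 0.2 s) (angular speed of reel above 0.3 rad/s and value of joint tail between 0.0675 and 0.08 m), for 0.2 s.
At the end, for the whole second after the job is handed in: The reel hangs still on both tapered sleeves, clear of the rest bars, within 0.09 rad of the spindle's axis and 3 mm of its height, with the tailstock at 0.0675 to 0.080 m, short of jamming; slower than 0.25 rad/s and 10 mm/s (value of joint tail between 0.0675 and 0.08 m and contact force between reel and rests below 0.2 N and x of reel in the frame of winder between -0.006 and 0.006 m and y of reel in the frame of winder between 0.026 and 0.05 m and z of reel in the frame of winder between 0.0965 and 0.103 m and angle between the y axis of reel and the y axis of winder, either way round below 0.09 rad and angular speed of reel below 0.25 rad/s and linear speed of reel below 0.01 m/s); the robot touches nothing.
It fails at once if the tapers are wedged: the tailstock is pushed past 0.081 m (value of joint tail above 0.081 m).
It fails at once if the spanner, screwdriver, tape or multimeter is moved more than 30 mm (distance of any of spanner, screwdriver, tape, meter from where it was at the start of the episode above 0.03 m).
It also fails if it takes over 64 s, if anything falls off the work surface, if the arm or the gripper's body presses on something with over 40 N, if the wrist force passes 120 N, or if a joint passes its speed limit or range.

## Working session

There is one attempt and no reset: what is moved stays moved. The work goes in short steps, Python scripts to look and compute and a shell command to move; the robot and the scene stay as the last step left them, time stands still between calls to the robot, and variables do not carry over. Pictures are saved under pics/ and viewed, at most 11 in all, crops included, and the job is handed in when it is done.

```bash
ls; mkdir -p pics; python3 - <<'E'
from cell import env, eyes, workorder
import cv2, pickle
s=env.state(); print(s)
for n in("scene","side"):
    d=eyes.snapshot(n); cv2.imwrite(f"pics/{n}0.png",d["img"][:,:,::-1]); pickle.dump(d,open(f"pics/{n}0.pkl","wb")); print(d["camera_matrix"],d["pose"])
E
```

```text
pics
{'t': 0.0, 'joint_pos': array([ 1.28999258e+00,  2.41415186e-01,  3.70673484e-03,  1.33518980e+00,
       -5.13187244e-07,  1.57080570e+00]), 'joint_velocities': array([ 1.61404305e-03, -8.92423602e-04,  1.26297926e-03,  5.57443813e-05,
        1.79173929e-04,  9.71835928e-04]), 'joint_torque': array([-8.57939085e-04, -3.72313321e+01,  2.52410191e+01,  1.69333408e-02,
       -4.62556602e-05, -5.89346278e-07]), 'tool_pos': array([0.13838765, 0.47980451, 0.23040518]), 'eef_rot': array([-1.46813563e-04,  1.39945608e-01,  9.90158635e-01, -1.04065543e-03]), 'ft_force': array([-0.71915061, -0.1382971 , -0.10427385]), 'wrist_torque': array([-0.0055899 ,  0.03105486, -0.05192077]), 'gripper_force': 0.0, 'width': 0.08561784456102095}
[[390.46657042   0.         275.1865005 ]
 [  0.         390.46657042 205.58222664]
 [  0.           0.           1.        ]] [[ 0.82603553 -0.36656783  0.42812771  0.08192601]
 [-0.56335168 -0.51363501  0.64715838 -0.88128687]
 [-0.01732606 -0.77576227 -0.63078737  0.85110648]
 [ 0.          0.          0.          1.        ]]
[[396.37035351   0.         282.18219956]
 [  0.         396.37035351 211.83677614]
 [  0.           0.           1.        ]] [[-0.97733025 -0.11667367  0.17667152  0.39780087]
 [-0.21119539  0.47851081 -0.85230505  0.78123129]
 [ 0.01490233 -0.87029573 -0.49230404  0.62910279]
 [ 0.          0.          0.          1.        ]]
```

View pics/scene0.png

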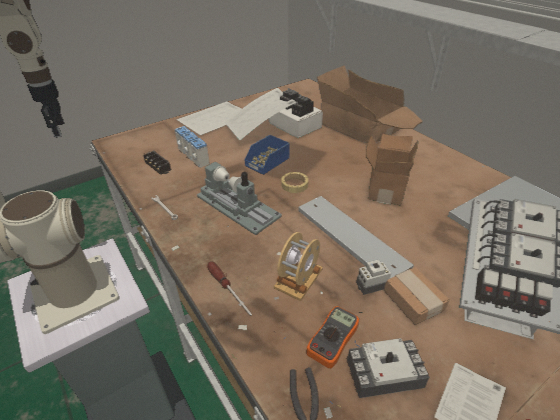

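View pics/side0.png

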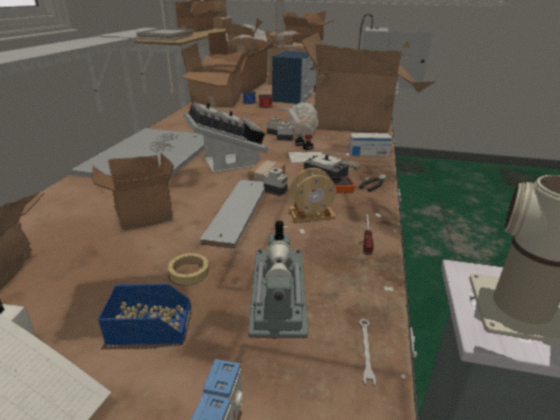

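The scene picture shows the winder at about (238,200), with its headstock at (216,178) and black knob at (244,178). The reel sits on its chock at (298,260). In the side picture the headstock is nearest at (280,290), the knob is at (279,232) and the reel is at (313,195). I'll enlarge both to read off pixels.

```bash
python3 - <<'E'
import cv2, numpy as np
a=cv2.imread("pics/scene0.png")[150:300,185:335]; b=cv2.imread("pics/side0.png")[160:340,230:350]
A=cv2.resize(a,(450,450),interpolation=cv2.INTER_CUBIC)
A=cv2.resize(a,None,fx=3,fy=3,interpolation=cv2.INTER_CUBIC)
B=cv2.resize(b,None,fx=2.9,fy=2.9,interpolation=cv2.INTER_CUBIC)
c=np.zeros((522,798,3),np.uint8); c[:450,:450]=A; c[:B.shape[0],450:450+B.shape[1]]=B
cv2.imwrite("pics/c0.png",c); print(B.shape)
E
```

```text
(522, 348, 3)
```

View pics/c0.png

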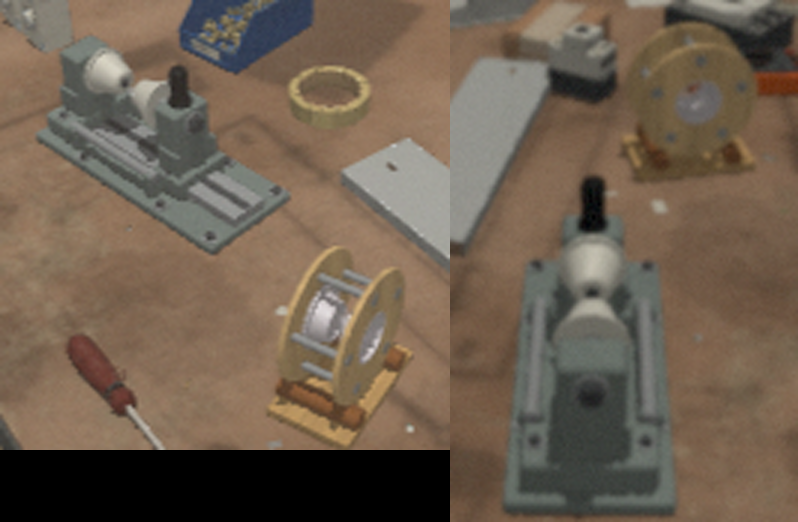

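The crop shows the winder bed corners, in scene-crop pixels, at (38,134), (213,242) and (288,190). The knob top is at (178,67) and the head tip at (126,82). The visible reel face hub is at (373,337) in the scene crop and (698,102) in the side crop. Next I'll fit the poses.

```bash
cat > h.py <<'E'
import numpy as np, pickle, cv2
from scipy.optimize import least_squares
from scipy.spatial.transform import Rotation as R
def proj(d,P):
    T=d["pose"]; q=(np.asarray(P,float)-T[:3,3])@T[:3,:3]; p=q@d["camera_matrix"].T; return p[:,:2]/p[:,2:]
def ray(d,uv):
    v=d["pose"][:3,:3]@np.linalg.inv(d["camera_matrix"])@[*uv,1]; return d["pose"][:3,3],v
def onz(d,uv,z):
    o,v=ray(d,uv); return o+v*(z-o[2])/v[2]
def w2(pose,P): # planar pose x,y,yaw
    c,s=np.cos(pose[2]),np.sin(pose[2]); P=np.asarray(P,float)
    return np.c_[pose[0]+c*P[:,0]-s*P[:,1],pose[1]+s*P[:,0]+c*P[:,1],P[:,2]]
E
python3 - <<'E'
from h import *
S=pickle.load(open("pics/scene0.pkl","rb"));D=pickle.load(open("pics/side0.pkl","rb"))
sc=lambda u,v:((u+.5)/3-.5+185,(v+.5)/3-.5+150)
sd=lambda u,v:((u-450+.5)/2.9-.5+230,(v+.5)/2.9-.5+160)
W=[(S,sc(38,134),(-62,150,12)),(S,sc(213,242),(-62,-150,12)),(S,sc(288,190),(62,-150,12)),(S,sc(126,82),(0,45,100)),
(D,sd(507,498),(62,150,12)),(D,sd(673,500),(-62,150,12)),(D,sd(527,263),(62,-150,12)),(D,sd(660,263),(-62,-150,12))]
K=[(S,sc(178,67),162),(S,sc(180,105),118),(D,sd(593,180),162),(D,sd(593,228),118)]
def f(p):
    r=[(proj(d,w2(p,[np.array(q)/1e3]))[0]-uv) for d,uv,q in W]
    r+=[(proj(d,w2(p,[[0,-.113+p[3],z/1e3]]))[0]-uv) for d,uv,z in K]
    return np.ravel(r)
s=least_squares(f,[.3,.2,0,.03],loss="soft_l1");print("winder",s.x,np.round(f(s.x).reshape(-1,2),1).tolist())
C=[(S,sc(268,408),(-65,-0,0)),]
C=[(S,sc(268,406),(-65,42,12)),(S,sc(345,438),(-65,-42,12)),(S,sc(413,346),(65,-42,12)),(D,sd(636,172),(65,42,12)),(D,sd(754,160),(-65,42,12))]
H=[(S,sc(373,337),(0,-30,84)),(D,sd(698,102),(0,30,84)),(S,sc(322,318),(0,6,84))]
def g(p,L=C+H[:2]): return np.ravel([(proj(d,w2(p,[np.array(q)/1e3]))[0]-uv) for d,uv,q in L])
for L in (C+H[:2],C,H[:2]):
    s=least_squares(g,[.4,-.1,0],loss="soft_l1",args=(L,));print("reel",s.x,np.round(g(s.x,L).reshape(-1,2),1).tolist())
E
```

```text
winder [0.55311937 0.06255068 0.21214061 0.0687647 ] [[-0.7, -0.4], [-0.2, 2.7], [1.6, 1.1], [0.2, 0.6], [-1.9, 1.4], [1.3, 1.4], [-0.3, -1.5], [-0.4, -0.9], [-0.3, 0.3], [0.0, -0.9], [0.2, 0.0], [-0.0, -0.5]]
reel [ 0.53150726 -0.31213692  0.42317917] [[-0.4, -0.3], [1.0, 1.9], [0.1, 0.7], [0.2, 0.9], [0.1, 1.1], [0.1, -0.6], [-0.5, 0.5]]
reel [ 0.53226197 -0.31100358  0.42841141] [[-0.4, -0.5], [1.1, 1.5], [-0.0, 0.2], [0.0, 1.1], [-0.2, 1.2]]
reel [ 0.53013388 -0.31404038  0.4180337 ] [[0.1, 0.1], [0.0, 0.3]]
```

```bash
cat >> h.py <<'E'
WP=np.array([.5531,.0626,.2121]); RP=np.array([.5310,-.3125,.422])
def plan(xyz,ya,s=None):
    "turn about tool z, then shift in the tool axes after the turn"
    from cell import env
    s=s or env.state(); Rt=R.from_quat(np.roll(s["eef_rot"],-1))
    Y=np.array([np.cos(ya),np.sin(ya),0]); Z=np.array([0,0,-1.]); G=R.from_matrix(np.c_[np.cross(Y,Z),Y,Z])
    rv=(Rt.inv()*G).as_rotvec(); return np.round(rv,3), np.round(G.inv().apply(np.array(xyz)-s["tool_pos"]),4)
def wp(x,y,z): return w2(WP,[[x,y,z]])[0]
E
python3 - <<'E'
from h import *
print(wp(0,-.044,.2),plan(wp(0,-.044,.2),np.pi/2+WP[2]))
E
```

```text
[0.56236259 0.019586   0.2       ] (array([-0.002, -0.   , -0.493]), array([-0.3176, -0.5392,  0.0305]))
```

```bash
python3 -m inch '{"jaw":[1,1,1,1,1,1,1,1],"linear":[[0,0,0],[0,0,0],[0,0,0],[-0.029,-0.049,0],[-0.029,-0.049,0],[-0.029,-0.049,0],[-0.029,-0.049,0],[-0.029,-0.049,0]],"angular":[[0,0,-0.165],[0,0,-0.165],[0,0,-0.163],[0,0,0],[0,0,0],[0,0,0],[0,0,0],[0,0,0]]}'
python3 -m inch '{"jaw":[1,1,1,1,1,1,0.6,0.6],"linear":[[-0.029,-0.049,0],[-0.029,-0.049,0],[-0.029,-0.049,0],[-0.029,-0.049,0],[-0.029,-0.049,0],[-0.029,-0.049,0.015],[0,0,0.015],[0,0,0]],"angular":[[0,0,0],[0,0,0],[0,0,0],[0,0,0],[0,0,0],[0,0,0],[0,0,0],[0,0,0]]}'
python3 - <<'E'
from h import *
from cell import eyes,env
print(plan(wp(0,-.044,.2),np.pi/2+WP[2]))
o=[]
for n in("wrist","scene"):
    d=eyes.snapshot(n); pickle.dump(d,open(f"pics/{n}1.pkl","wb")); o.append(d["img"][:,:,::-1])
print(d["pose"].shape)
w=o[0]; s=cv2.resize(o[1][130:270,170:310],None,fx=3,fy=3,interpolation=cv2.INTER_CUBIC)
w=cv2.resize(w[:, 90:470],None,fx=1,fy=1)
c=np.hstack([w,s]);print(c.shape,w.shape);cv2.imwrite("pics/c1.png",c)
E
```

```text
t: 1.1
tool_pos: [0.3327, 0.2699, 0.2311]
eef_rot: [-0.0, -0.106, 0.994, -0.0]
ft_force: [0.5, 0.6, -0.1]
width: 0.0856
gripper_force: 0.0
t: 2.1
tool_pos: [0.5621, 0.0207, 0.199]
eef_rot: [-0.003, -0.106, 0.994, 0.0]
ft_force: [0.1, -0.5, 0.1]
width: 0.0518
gripper_force: 0.0
(array([ 0.001, -0.005, -0.   ]), array([-0.    , -0.0011, -0.001 ]))
(4, 4)
(420, 800, 3) (420, 380, 3)
```

View pics/c1.png

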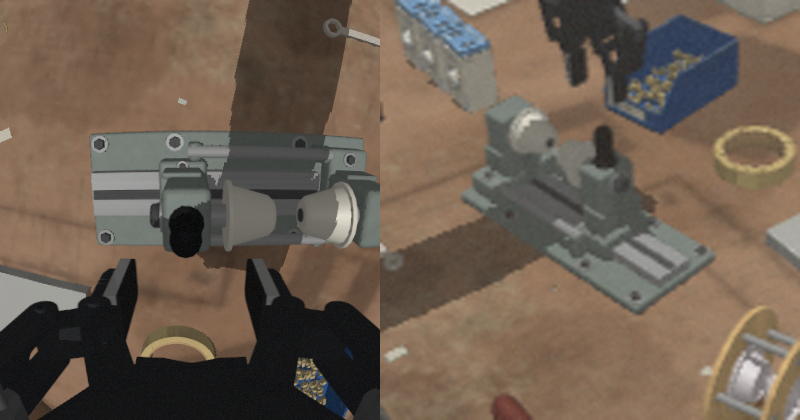

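The wrist view shows the bed's tail-end corners at (91,134) and (92,245), its far corner at (364,138), the knob at about (186,235), the tail tip at (276,214) and the head tip at (301,215). The fingers straddle the knob. I'll refine the winder pose with these points.

```bash
cat >> h.py <<'E'
def pw(d,P):
    T=d["pose"]; q=(np.asarray(P,float)-T[:3,3])@T[:3,:3]; K=d["camera_matrix"]
    return cv2.fisheye.projectPoints(q[:,None],np.zeros(3),np.zeros(3),K,np.zeros(4))[0][:,0]
E
python3 - <<'E'
from h import *
d=pickle.load(open("pics/wrist1.pkl","rb"));print(d["camera_matrix"],d["pose"][:3,3])
L=[((91,134),(-62,-150,12)),((93,245),(62,-150,12)),((364,138),(-62,150,12)),((301,215),(0,45,100))]
K=[((276,214),(0,-45,100)),((186,214),(0,-113,162)),((186,243),(0,-113,118))]
def f(p):
    r=[pw(d,w2(p,[np.array(q)/1e3]))[0]-np.add(uv,(90,0)) for uv,q in L]
    r+=[pw(d,w2(p,[np.array(q)/1e3+[0,p[3],0]]))[0]-np.add(uv,(90,0)) for uv,q in K[:1]]
    return np.ravel(r)
s=least_squares(f,[.55,.06,.21,.06],loss="soft_l1");print(s.x,np.round(f(s.x).reshape(-1,2),1).tolist())
for uv,q in K: print(pw(d,w2(s.x,[np.array(q)/1e3+[0,s.x[3],0]]))[0]-[90,0])
E
```

```text
[[325.1922621    0.         280.83869043]
 [  0.         325.1922621  213.03651315]
 [  0.           0.           1.        ]] [0.49050127 0.00541912 0.34264211]
[0.55288928 0.06422331 0.21278699 0.06898008] [[-2.3, -0.6], [3.8, 0.0], [0.7, 0.2], [-0.4, -0.4], [0.0, 0.7]]
[276.00171282 214.66208457]
[190.97511006 244.86516421]
[190.84299756 222.05550023]
```

```bash
sed -i 's/^WP=.*RP/WP=np.array([.5530,.0634,.2125]); RP/' h.py
python3 -m inch '{"jaw":[0.6,0.6,0.2,0,0,0],"linear":[[0,0,0.03],[0,0,0.03],[0,0,0],[0,0,0],[0,0,0],[0,0,0]],"angular":[[0,0,0],[0,0,0],[0,0,0],[0,0,0],[0,0,0],[0,0,0]]}'
```

```text
t: 2.95
tool_pos: [0.5636, 0.0207, 0.1425]
eef_rot: [0.0, -0.106, 0.994, -0.0]
ft_force: [-6.5, -2.1, 3.9]
width: 0.0188
gripper_force: 59.3
```

```bash
python3 -m inch '{"jaw":[0,0,0,0,0,0],"linear":[[0,-0.01,0],[0,-0.02,0],[0,-0.02,0],[0,-0.01,0],[0,-0.003,0],[0,0,0]],"angular":[[0,0,0],[0,0,0],[0,0,0],[0,0,0],[0,0,0],[0,0,0]]}'
python3 -m inch '{"jaw":[0,0,0],"linear":[[0,-0.002,0],[0,-0.002,0],[0,0,0]],"angular":[[0,0,0],[0,0,0],[0,0,0]]}'
```

```text
t: 3.7
tool_pos: [0.5768, -0.0403, 0.1425]
eef_rot: [0.0, -0.106, 0.994, 0.001]
ft_force: [-5.0, 0.1, 4.2]
width: 0.0189
gripper_force: 59.4
t: 4.08
tool_pos: [0.5776, -0.0436, 0.1425]
eef_rot: [0.0, -0.106, 0.994, 0.001]
ft_force: [-5.5, 2.8, 4.0]
width: 0.0187
gripper_force: 59.4
```

```bash
python3 -m inch '{"jaw":[0,0,0],"linear":[[0,-0.001,0],[0,-0.001,0],[0,0,0]],"angular":[[0,0,0],[0,0,0],[0,0,0]]}'; python3 -m inch '{"jaw":[0,0,0],"linear":[[0,-0.001,0],[0,-0.001,0],[0,0,0]],"angular":[[0,0,0],[0,0,0],[0,0,0]]}';python3 -m inch '{"jaw":[0,0,0],"linear":[[0,-0.001,0],[0,-0.001,0],[0,0,0]],"angular":[[0,0,0],[0,0,0],[0,0,0]]}'
```

```text
t: 4.45
tool_pos: [0.578, -0.0454, 0.1426]
eef_rot: [0.0, -0.106, 0.994, 0.001]
ft_force: [-5.1, 2.3, 3.4]
width: 0.0187
gripper_force: 59.4
t: 4.82
tool_pos: [0.5782, -0.0467, 0.1425]
eef_rot: [-0.0, -0.106, 0.994, 0.002]
ft_force: [-6.2, 3.9, 3.6]
width: 0.0186
gripper_force: 59.4
t: 5.2
tool_pos: [0.5783, -0.0467, 0.1425]
eef_rot: [-0.0, -0.107, 0.994, 0.004]
ft_force: [-6.7, 8.9, 5.9]
width: 0.0186
gripper_force: 59.6
```

```bash
sed -i 's/^WP=.*RP/WP=np.array([.5535,.0637,.213]); RP/' h.py
python3 -m inch '{"jaw":[0.5,0.5,0.7,1,1,1],"linear":[[0,0.003,0],[0,0,0],[0,0,-0.03],[0,0,-0.05],[0,0,0],[0,0,0]],"angular":[[0,0,0],[0,0,0],[0,0,0],[0,0,0],[0,0,0],[0,0,0]]}'
python3 - <<'E'
from h import *
print(plan([*RP[:2],.23],np.pi/2+RP[2]))
E
```

```text
t: 5.95
tool_pos: [0.5791, -0.048, 0.2215]
eef_rot: [0.001, -0.106, 0.994, -0.0]
ft_force: [-0.4, 0.2, -0.6]
width: 0.0855
gripper_force: 0.0
(array([-0.   ,  0.001, -0.21 ]), array([ 0.1522, -0.2216, -0.0085]))
```

```bash
python3 -m inch '{"jaw":[1,1,1,1,1,1,1,1],"linear":[[0,0,0],[0,0,0],[0.025,-0.037,-0.002],[0.025,-0.037,-0.002],[0.025,-0.037,-0.002],[0.025,-0.037,-0.002],[0.026,-0.037,0],[0.026,-0.037,0]],"angular":[[0,0,-0.105],[0,0,-0.105],[0,0,0],[0,0,0],[0,0,0],[0,0,0],[0,0,0],[0,0,0]]}'
python3 - <<'E'
from h import *
from cell import eyes,env
print(env.state()["tool_pos"])
o=[]
for n in("wrist","side"):
    d=eyes.snapshot(n); pickle.dump(d,open(f"pics/{n}2.pkl","wb")); o.append(d["img"][:,:,::-1])
s=cv2.resize(o[1][120:270,220:360],None,fx=2.8,fy=2.8,interpolation=cv2.INTER_CUBIC)
c=np.hstack([o[0][:,90:470],s]);cv2.imwrite("pics/c2.png",c)
E
```

```text
t: 6.95
tool_pos: [0.53, -0.3137, 0.2274]
eef_rot: [-0.001, -0.209, 0.978, 0.001]
ft_force: [0.7, 0.2, -0.4]
width: 0.0853
gripper_force: 0.0
[ 0.52996701 -0.31367234  0.22735984]
```

View pics/c2.png

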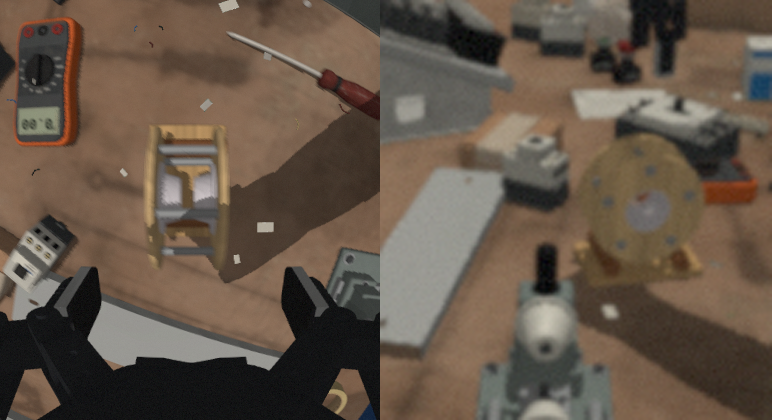

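The wrist view shows the reel between the fingers, spanning u from about 145 to 231 and v from 125 to 270. The shift relative to the finger midline needs checking against the prediction.

```bash
python3 - <<'E'
from h import *
d=pickle.load(open("pics/wrist2.pkl","rb"))
a=np.linspace(0,2*np.pi,73)
for y in (-30,-24,24,30):
    P=w2(RP,np.c_[65*np.cos(a),0*a+y,84+65*np.sin(a)]/1e3); q=pw(d,P)-[90,0]
    print(y,q.min(0).round(),q.max(0).round(),"top",pw(d,w2(RP,[[0,y/1e3,.149]]))[0].round()-[90,0], "end",q[0].round(),q[36].round())
T=np.array([.53,-.3137,.13]); Y=np.array([np.cos(1.993),np.sin(1.993),0])
print(pw(d,np.array([T,T-.042*Y,T+.042*Y]))-[90,0])
E
```

```text
-30 [149. 130.] [164. 273.] top [149. 224.] end [160. 266.] [156. 130.]
-24 [157. 130.] [169. 273.] top [158. 224.] end [166. 266.] [163. 130.]
24 [212. 130.] [224. 273.] top [224. 224.] end [215. 266.] [218. 130.]
30 [218. 130.] [233. 273.] top [232. 224.] end [221. 266.] [225. 130.]
[[189.94330781 214.65819917]
 [136.18666728 214.71881434]
 [243.70642487 214.56799706]]
```

```bash
python3 -m inch '{"jaw":[1,1,1,0.5,0,0,0,0],"linear":[[0,-0.0015,0.05],[0,0,0.05],[0,0,0.009],[0,0,0],[0,0,0],[0,0,0],[0,0,0],[0,0,0]],"angular":[[0,0,0],[0,0,0],[0,0,0],[0,0,0],[0,0,0],[0,0,0],[0,0,0],[0,0,0]]}'
```

```text
t: 8.05
tool_pos: [0.5328, -0.3145, 0.1224]
eef_rot: [0.002, -0.21, 0.978, -0.001]
ft_force: [-0.6, -0.0, 6.1]
width: 0.0588
gripper_force: 67.6
```

```bash
python3 -m inch '{"jaw":[0,0,0,0],"linear":[[0,0,-0.02],[0,0,-0.04],[0,0,-0.04],[0,0,0]],"angular":[[0,0,0],[0,0,0],[0,0,0],[0,0,0]]}'
python3 - <<'E'
from h import *
print(plan([*wp(0,0,0)[:2],.224],np.pi/2+WP[2]))
E
```

```text
t: 8.55
tool_pos: [0.5332, -0.3149, 0.2235]
eef_rot: [0.002, -0.209, 0.978, -0.002]
ft_force: [0.5, -0.0, -4.4]
width: 0.0589
gripper_force: 66.9
(array([-0.005,  0.004,  0.209]), array([-0.0999,  0.3658, -0.0005]))
```

```bash
python3 -m inch '{"jaw":[0,0,0,0,0,0,0,0],"linear":[[0,0,-0.03],[0,0,-0.03],[0,0,0],[-0.01,0.03,0],[-0.0115,0.042,0],[-0.0115,0.042,0],[-0.0115,0.042,0],[-0.0115,0.042,0]],"angular":[[0,0,0.105],[0,0,0.104],[0,0,0],[0,0,0],[0,0,0],[0,0,0],[0,0,0],[0,0,0]]}'
python3 -m inch '{"jaw":[0,0,0,0,0,0,0],"linear":[[-0.0115,0.042,0],[-0.0115,0.042,0],[-0.0115,0.042,0],[-0.008,0.03,0],[0,0.012,0],[0,0,0],[0,0,0]],"angular":[[0,0,0],[0,0,0],[0,0,0],[0,0,0],[0,0,0],[0,0,0],[0,0,0]]}'
python3 - <<'E'
from h import *
print(plan([*wp(0,0,0)[:2],.224],np.pi/2+WP[2]))
E
```

```text
t: 9.55
tool_pos: [0.5431, -0.107, 0.2768]
eef_rot: [-0.002, -0.107, 0.994, 0.001]
ft_force: [-0.1, 0.4, -3.3]
width: 0.059
gripper_force: 67.2
t: 10.42
tool_pos: [0.5501, 0.0635, 0.2795]
eef_rot: [-0.001, -0.106, 0.994, -0.0]
ft_force: [-0.6, -0.4, -4.2]
width: 0.059
gripper_force: 67.2
(array([-0.001, -0.001, -0.001]), array([-0.0034, -0.0006,  0.0555]))
```

```bash
python3 -m inch '{"jaw":[0,0,0,0,0],"linear":[[-0.005,-0.0005,0.04],[0,0,0.04],[0,0,0.03],[0,0,0.016],[0,0,0]],"angular":[[0,0,0],[0,0,0],[0,0,0],[0,0,0],[0,0,0]]}'
python3 - <<'E'
from h import *
from cell import eyes,env
o=[]
for n in("scene","side"):
    d=eyes.snapshot(n); pickle.dump(d,open(f"pics/{n}3.pkl","wb")); o.append(d["img"][:,:,::-1])
r=lambda i,f:cv2.resize(i,None,fx=f,fy=f,interpolation=cv2.INTER_CUBIC)
c=np.hstack([r(o[0][120:250,180:310],3.05),r(o[1][190:320,215:345],3.05)]);cv2.imwrite("pics/c3.png",c)
E
```

```text
t: 11.05
tool_pos: [0.5542, 0.0637, 0.1527]
eef_rot: [-0.002, -0.105, 0.994, -0.0]
ft_force: [-0.7, 0.3, -4.4]
width: 0.0588
gripper_force: 67.1
```

View pics/c3.png

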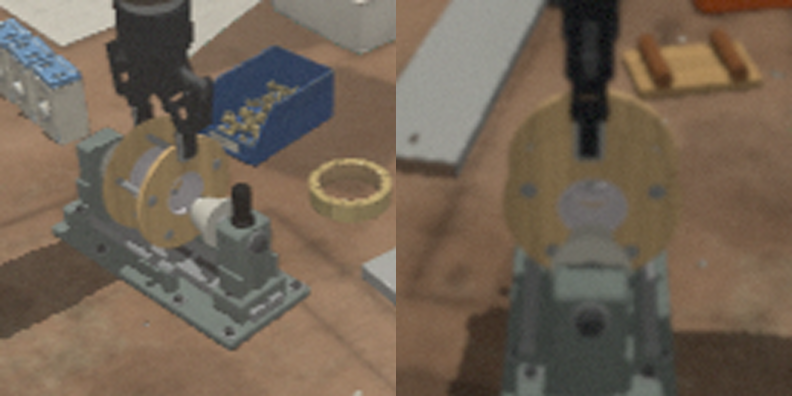

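The reel hangs between the sleeves. In the side crop it is centred at u≈592 over the headstock at u≈591, with no tilt, so I'll lower it and let go.

```bash
python3 -m inch '{"jaw":[0,0,0],"linear":[[0,0,0.01],[0,0,0.007],[0,0,0]],"angular":[[0,0,0],[0,0,0],[0,0,0]]}'
python3 -m inch '{"jaw":[0,0,0],"linear":[[0,0,0.0015],[0,0,0],[0,0,0]],"angular":[[0,0,0],[0,0,0],[0,0,0]]}'
```

```text
t: 11.52
tool_pos: [0.555, 0.0652, 0.1367]
eef_rot: [-0.001, -0.106, 0.994, -0.0]
ft_force: [0.5, -0.4, -4.0]
width: 0.059
gripper_force: 67.4
t: 11.9
tool_pos: [0.5555, 0.0653, 0.136]
eef_rot: [0.0, -0.106, 0.994, 0.0]
ft_force: [0.3, -0.5, -4.2]
width: 0.0587
gripper_force: 67.4
```

```bash
python3 -m inch '{"jaw":[0,0,0],"linear":[[0,0,0.002],[0,0,0.001],[0,0,0]],"angular":[[0,0,0],[0,0,0],[0,0,0]]}'
```

```text
t: 12.28
tool_pos: [0.556, 0.0653, 0.1351]
eef_rot: [0.001, -0.106, 0.994, 0.0]
ft_force: [-4.1, 1.0, 7.0]
width: 0.0588
gripper_force: 68.8
```

```bash
python3 -m inch '{"jaw":[1,1,1,1,1,1],"linear":[[0,0,0],[0,0,0],[0,0,0],[0,0,-0.03],[0,0,-0.05],[0,0,-0.03]],"angular":[[0,0,0],[0,0,0],[0,0,0],[0,0,0],[0,0,0],[0,0,0]]}'
python3 - <<'E'
from h import *
from cell import eyes,env
o=[]
for n in("scene","side"):
    d=eyes.snapshot(n); pickle.dump(d,open(f"pics/{n}4.pkl","wb")); o.append(d["img"][:,:,::-1])
r=lambda i,f:cv2.resize(i,None,fx=f,fy=f,interpolation=cv2.INTER_CUBIC)
c=np.hstack([r(o[0][120:250,180:310],3.05),r(o[1][190:320,215:345],3.05)]);cv2.imwrite("pics/c4.png",c)
k=np.array([.5783,-.0467,.22]); print(plan(k,np.pi/2+WP[2]))
E
```

```text
t: 13.02
tool_pos: [0.5563, 0.0653, 0.2452]
eef_rot: [0.001, -0.106, 0.994, 0.0]
ft_force: [0.5, -0.7, 0.5]
width: 0.0856
gripper_force: 0.0
(array([-0.001,  0.008,  0.   ]), array([ 0.0036, -0.114 ,  0.027 ]))
```

View pics/c4.png

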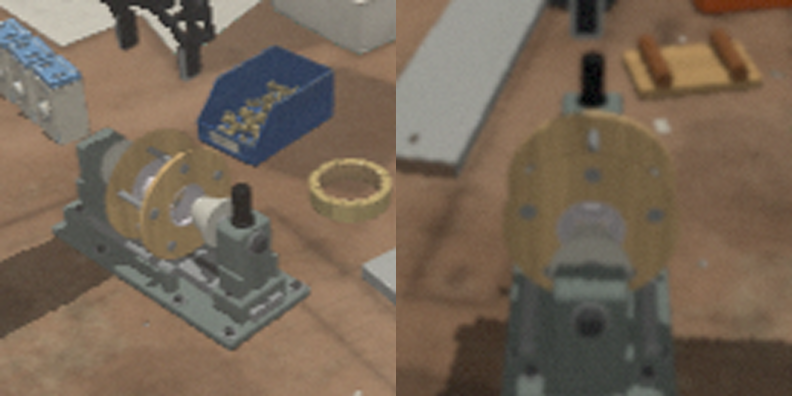

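The reel lies level on both bars and is released: hub visible at (187,202) in the scene crop, flange centred at u≈591 in the side crop. The tail sleeve is facing it, so next I'll grip the knob again.

```bash
python3 -m inch '{"jaw":[0.6,0.5,0.5,0.5,0.5,0.5],"linear":[[0.002,-0.038,0],[0.002,-0.038,0],[0,-0.038,0],[0,0,0.027],[0,0,0.045],[0,0,0.026]],"angular":[[0,0.008,0],[0,0,0],[0,0,0],[0,0,0],[0,0,0],[0,0,0]]}'
python3 -m inch '{"jaw":[0.2,0,0,0],"linear":[[0,0,0],[0,0,0],[0,0,0],[0,0,0]],"angular":[[0,0,0],[0,0,0],[0,0,0],[0,0,0]]}'
cat >> h.py <<'E'
def tail():
    from cell import env
    s=env.state(); u=np.array([-np.sin(.213),np.cos(.213)]); e=s["tool_pos"][:2]-[.5783,-.0467]
    return round(e@u,4), s["t"]
E
python3 -c "from h import *;print(tail())"
```

```text
t: 13.88
tool_pos: [0.5729, -0.0473, 0.1411]
eef_rot: [-0.006, -0.106, 0.994, 0.0]
ft_force: [0.3, 0.4, -0.1]
width: 0.0429
gripper_force: 0.0
t: 14.38
tool_pos: [0.5733, -0.0473, 0.1431]
eef_rot: [-0.006, -0.106, 0.994, -0.0]
ft_force: [-0.8, -1.8, -18.6]
width: 0.0188
gripper_force: 59.1
(np.float64(0.0005), 14.375)
```

```bash
python3 -m inch '{"jaw":[0,0,0,0,0,0,0],"linear":[[0,0.004,0.001],[0,0.008,0],[0,0.01,0],[0,0.01,0],[0,0.008,0],[0,0.004,0],[0,0,0]],"angular":[[0,0,0],[0,0,0],[0,0,0],[0,0,0],[0,0,0],[0,0,0],[0,0,0]]}'
python3 -c "from h import *;print(tail())"
python3 -m inch '{"jaw":[0,0,0,0,0,0,0],"linear":[[0,0.004,0],[0,0.004,0],[0,0.004,0],[0,0.004,0],[0,0.003,0],[0,0,0],[0,0,0]],"angular":[[0,0,0],[0,0,0],[0,0,0],[0,0,0],[0,0,0],[0,0,0],[0,0,0]]}'
python3 -c "from h import *;print(tail())"
```

```text
t: 15.25
tool_pos: [0.564, -0.0049, 0.143]
eef_rot: [-0.006, -0.106, 0.994, -0.001]
ft_force: [-3.8, -4.3, -15.9]
width: 0.0186
gripper_force: 59.1
(np.float64(0.0439), 15.25)
t: 16.12
tool_pos: [0.5602, 0.0127, 0.1431]
eef_rot: [-0.006, -0.106, 0.994, -0.002]
ft_force: [-2.9, -6.1, -16.0]
width: 0.0186
gripper_force: 59.2
(np.float64(0.0619), 16.125)
```

```bash
python3 -m inch '{"jaw":[0,0,0,0,0,0,0,0],"linear":[[0,0.003,0],[0,0.003,0],[0,0.003,0],[0,0.002,0],[0,0.002,0],[0,0,0],[0,0,0],[0,0,0]],"angular":[[0,0,0],[0,0,0],[0,0,0],[0,0,0],[0,0,0],[0,0,0],[0,0,0],[0,0,0]]}'
python3 - <<'E'
from h import *
print(tail())
from cell import eyes,env
o=[]
for n in("scene","side"):
    d=eyes.snapshot(n); pickle.dump(d,open(f"pics/{n}5.pkl","wb")); o.append(d["img"][:,:,::-1])
r=lambda i,f:cv2.resize(i,None,fx=f,fy=f,interpolation=cv2.INTER_CUBIC)
c=np.hstack([r(o[0][140:240,190:290],4),r(o[1][200:300,225:325],4)]);cv2.imwrite("pics/c5.png",c)
E
```

```text
t: 17.12
tool_pos: [0.5573, 0.0259, 0.143]
eef_rot: [-0.006, -0.106, 0.994, -0.001]
ft_force: [-3.6, -5.1, -15.3]
width: 0.0184
gripper_force: 59.2
(np.float64(0.0754), 17.125)
```

View pics/c5.png

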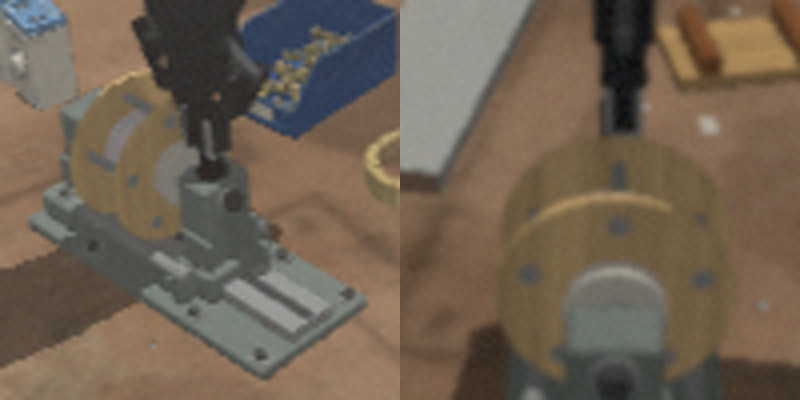

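The reel now hangs on both sleeves: face at (160,160) in the scene crop, tail collar close to the flange. The tail reads 0.0754 from the end stop. I'll let go of the knob with a narrow opening and rise.

```bash
python3 -m inch '{"jaw":[0.35,0.35,0.35,0.35,0.35,0],"linear":[[0,0,0],[0,0,0],[0,0,-0.02],[0,0,-0.03],[0,0,-0.03],[0,0,0]],"angular":[[0,0,0],[0,0,0],[0,0,0],[0,0,0],[0,0,0],[0,0,0]]}'
python3 - <<'E'
from h import *
from cell import eyes,env
o=[]
for n in("scene","wrist"):
    d=eyes.snapshot(n); pickle.dump(d,open(f"pics/{n}6.pkl","wb")); o.append(d["img"][:,:,::-1])
r=lambda i,f:cv2.resize(i,None,fx=f,fy=f,interpolation=cv2.INTER_CUBIC)
c=np.hstack([r(o[0][140:240,190:290],4.2),o[1][:,90:470]]);cv2.imwrite("pics/c6.png",c)
print(plan(wp(0,.037,.23),np.pi/2+WP[2]))
E
```

```text
t: 17.98
tool_pos: [0.5629, 0.0279, 0.2294]
eef_rot: [0.002, -0.107, 0.994, -0.0]
ft_force: [0.0, 0.7, -0.4]
width: 0.013
gripper_force: 0.0
(array([-0.   , -0.003,  0.001]), array([-0.0007,  0.0737, -0.0045]))
```

View pics/c6.png

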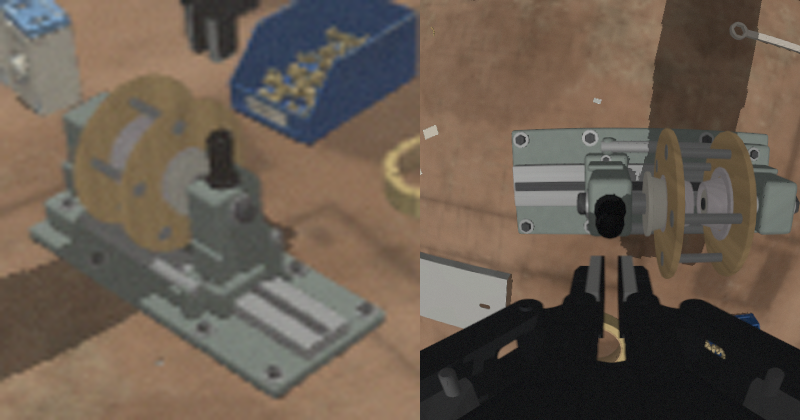

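The reel hangs with the sleeves in both hubs. In the wrist view (crop offset 420) the rods are at v≈153, 218 and 258, and the flanges at u≈657–685 and 725–755. I'll work out the rod phase and the reel's y.

```bash
python3 - <<'E'
from h import *
d=pickle.load(open("pics/wrist6.pkl","rb"))
a=np.linspace(0,2*np.pi,73); o=np.array([330,0])
for y in (7,13,61,67):
    q=pw(d,w2(WP,np.c_[65*np.cos(a),0*a+y,100+65*np.sin(a)]/1e3))+o; print(y,q.min(0).round(),q.max(0).round())
for ph in range(-36,36,6):
    print(ph,[ (int(round(v)),'x%+.0f h%+.0f'%(48*np.sin(np.radians(ph+72*k)),48*np.cos(np.radians(ph+72*k)))) for k in range(-2,3) for v in [pw(d,w2(WP,[[.048*np.sin(np.radians(ph+72*k)),.037,.1+.048*np.cos(np.radians(ph+72*k))]]))[0][1]]])
print("collar",pw(d,wp(0,-.045+.0754-.034,.128)[None])+o,"knobtop",pw(d,wp(0,-.113+.0754,.162)[None])+o)
E
```

```text
7 [652. 129.] [676. 279.]
13 [657. 129.] [684. 279.]
61 [700. 131.] [749. 277.]
67 [706. 132.] [757. 277.]
-36 [(192, 'x-0 h-48'), (151, 'x-46 h-15'), (182, 'x-28 h+39'), (251, 'x+28 h+39'), (246, 'x+46 h-15')]
-30 [(187, 'x-5 h-48'), (150, 'x-47 h-10'), (188, 'x-24 h+42'), (254, 'x+32 h+36'), (242, 'x+44 h-20')]
-24 [(182, 'x-10 h-47'), (150, 'x-48 h-5'), (194, 'x-20 h+44'), (256, 'x+36 h+32'), (238, 'x+42 h-24')]
-18 [(178, 'x-15 h-46'), (150, 'x-48 h+0'), (201, 'x-15 h+46'), (258, 'x+39 h+28'), (234, 'x+39 h-28')]
-12 [(174, 'x-20 h-44'), (151, 'x-48 h+5'), (208, 'x-10 h+47'), (259, 'x+42 h+24'), (230, 'x+36 h-32')]
-6 [(170, 'x-24 h-42'), (152, 'x-47 h+10'), (215, 'x-5 h+48'), (259, 'x+44 h+20'), (226, 'x+32 h-36')]
0 [(166, 'x-28 h-39'), (155, 'x-46 h+15'), (221, 'x+0 h+48'), (259, 'x+46 h+15'), (221, 'x+28 h-39')]
6 [(162, 'x-32 h-36'), (157, 'x-44 h+20'), (227, 'x+5 h+48'), (258, 'x+47 h+10'), (216, 'x+24 h-42')]
12 [(159, 'x-36 h-32'), (161, 'x-42 h+24'), (233, 'x+10 h+47'), (256, 'x+48 h+5'), (211, 'x+20 h-44')]
18 [(156, 'x-39 h-28'), (165, 'x-39 h+28'), (239, 'x+15 h+46'), (254, 'x+48 h+0'), (206, 'x+15 h-46')]
24 [(154, 'x-42 h-24'), (170, 'x-36 h+32'), (243, 'x+20 h+44'), (252, 'x+48 h-5'), (202, 'x+10 h-47')]
30 [(152, 'x-44 h-20'), (176, 'x-32 h+36'), (248, 'x+24 h+42'), (249, 'x+47 h-10'), (197, 'x+5 h-48')]
collar [[652.81811859 213.41413497]] knobtop [[609.19386119 227.93886524]]
```

```bash
python3 -m inch '{"jaw":[0,0,0,0,0,0],"linear":[[0.012,0.037,0],[0.011,0.037,0],[0,0,0],[0,0,0.03],[0,0,0],[0,0,0]],"angular":[[0,0,0],[0,0,0],[0,0,0],[0,0,0],[0,0,0],[0,0,0]]}'
python3 - <<'E'
from h import *
print(plan(wp(-.024,.0375,.133),np.pi/2+WP[2]))
from cell import eyes
d=eyes.snapshot("wrist"); cv2.imwrite("pics/w7.png",d["img"][:,:,::-1])
E
```

```text
t: 18.82
tool_pos: [0.5214, 0.0942, 0.1943]
eef_rot: [-0.004, -0.106, 0.994, -0.0]
ft_force: [-0.0, 0.4, 0.9]
width: 0.0001
gripper_force: 0.0
(array([-0.   , -0.008, -0.   ]), array([-0.0009,  0.0009,  0.0613]))
```

View pics/w7.png

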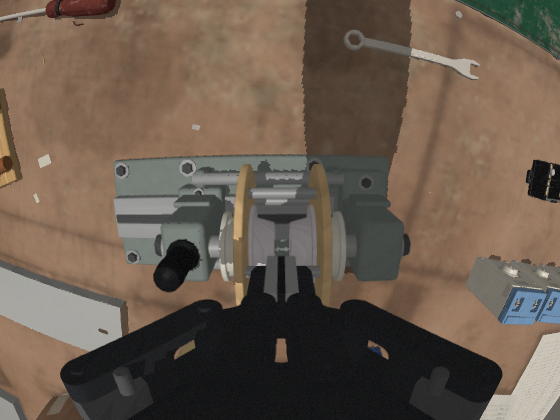

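```bash
python3 - <<'E'
from h import *
from cell import eyes,env
d=eyes.snapshot("wrist"); s=env.state(); Rt=R.from_quat(np.roll(s["eef_rot"],-1))
for h in (0,.02,.035,.05,.065,.08):
    print(h,[pw(d,(s["tool_pos"]+Rt.apply([x,y,-h]))[None])[0].round().tolist() for x in(0,) for y in(-.05,-.03,-.02,0,.02,.05)])
E
```

```text
0 [[182.0, 271.0], [220.0, 272.0], [240.0, 273.0], [280.0, 273.0], [321.0, 273.0], [379.0, 271.0]]
0.02 [[170.0, 291.0], [213.0, 293.0], [235.0, 293.0], [280.0, 294.0], [326.0, 293.0], [390.0, 291.0]]
0.035 [[160.0, 309.0], [206.0, 311.0], [230.0, 312.0], [280.0, 313.0], [330.0, 312.0], [401.0, 308.0]]
0.05 [[148.0, 330.0], [198.0, 334.0], [225.0, 335.0], [280.0, 336.0], [336.0, 335.0], [413.0, 329.0]]
0.065 [[134.0, 354.0], [188.0, 361.0], [218.0, 363.0], [280.0, 364.0], [342.0, 363.0], [427.0, 354.0]]
0.08 [[118.0, 384.0], [177.0, 393.0], [210.0, 396.0], [280.0, 399.0], [350.0, 396.0], [443.0, 384.0]]
```

```bash
python3 -m inch '{"jaw":[0,0,0,0],"linear":[[0,0.001,0.03],[0,0,0.018],[0,0,0.008],[0,0,0]],"angular":[[0,-0.008,0],[0,0,0],[0,0,0],[0,0,0]]}'
python3 - <<'E'
from h import *
print(plan(wp(-.024,.0375,.136),np.pi/2+WP[2]))
E
```

```text
t: 19.42
tool_pos: [0.5208, 0.0954, 0.1383]
eef_rot: [0.0, -0.106, 0.994, -0.0]
ft_force: [-0.1, 0.0, -0.2]
width: -0.0004
gripper_force: 0.0
(array([-0.,  0., -0.]), array([-0.0012, -0.0004,  0.0023]))
```

No contact. Now I'll sweep towards winder +x (tool -x), easing off at the end.

```bash
python3 -m inch '{"jaw":[0,0,0,0,0,0,0,0],"linear":[[-0.004,0,0.002],[-0.005,0,0],[-0.006,0,0],[-0.006,0,0],[-0.006,0,0],[-0.005,0,0],[-0.003,0,0],[-0.001,0,0]],"angular":[[0,0,0],[0,0,0],[0,0,0],[0,0,0],[0,0,0],[0,0,0],[0,0,0],[0,0,0]]}'
python3 - <<'E'
from h import *
from cell import eyes
print(plan(wp(0,.0375,.136),np.pi/2+WP[2]))
d=eyes.snapshot("wrist"); cv2.imwrite("pics/w8.png",d["img"][:,:,::-1])
d=eyes.snapshot("side"); cv2.imwrite("pics/s8.png",d["img"][:,:,::-1])
E
```

```text
t: 20.42
tool_pos: [0.5558, 0.1032, 0.1359]
eef_rot: [-0.0, -0.106, 0.994, -0.0]
ft_force: [-0.5, -0.5, 0.4]
width: 0.0002
gripper_force: 0.5
(array([-0., -0.,  0.]), array([ 0.0106, -0.0006, -0.0001]))
```

```bash
python3 -m inch '{"jaw":[0,0,0,0,0,0,0,0],"linear":[[0.006,0,0],[0,0,0],[0,0,-0.02],[0,0,-0.04],[0,0,-0.05],[0,0,-0.03],[0,0,0],[0,0,0]],"angular":[[0,0,0],[0,0,0],[0,0,0],[0,0,0],[0,0,0],[0,0,0],[0,0,0],[0,0,0]]}'
python3 - <<'E'
from cell import eyes
import cv2,numpy as np,pickle
for n in("wrist","side","scene"):
    d=eyes.snapshot(n); np.save(f"pics/{n}9.npy",d["img"]); pickle.dump(d,open(f"pics/{n}9.pkl","wb"))
E
python3 -m inch '{"jaw":[0,0,0,0,0,0,0,0],"linear":[[0,0,0],[0,0,0],[0,0,0],[0,0,0],[0,0,0],[0,0,0],[0,0,0],[0,0,0]],"angular":[[0,0,0],[0,0,0],[0,0,0],[0,0,0],[0,0,0],[0,0,0],[0,0,0],[0,0,0]]}'
python3 - <<'E'
from cell import eyes
import cv2,numpy as np
B={}
for n in("wrist","side","scene"):
    B[n]=eyes.snapshot(n)["img"]; a=np.load(f"pics/{n}9.npy"); D=cv2.absdiff(cv2.GaussianBlur(a,(0,0),1.2),cv2.GaussianBlur(B[n],(0,0),1.2)); print(n,D.max(),(D>15).sum())
r=lambda i,f:cv2.resize(i,None,fx=f,fy=f,interpolation=cv2.INTER_CUBIC)
c=np.hstack([r(B["scene"][140:240,190:290],4.2),B["wrist"][:,90:470]])[:,:,::-1];cv2.imwrite("pics/c9.png",c)
E
```

```text
t: 21.52
tool_pos: [0.5495, 0.1018, 0.2752]
eef_rot: [-0.0, -0.106, 0.994, -0.0]
ft_force: [0.1, -0.2, 0.8]
width: -0.0001
gripper_force: 0.0
t: 22.68
tool_pos: [0.5499, 0.1019, 0.276]
eef_rot: [0.0, -0.106, 0.994, 0.0]
ft_force: [-0.2, 0.2, -0.1]
width: 0.0001
gripper_force: 0.0
wrist 31 1458
side 29 152
scene 30 116
```

View pics/c9.png

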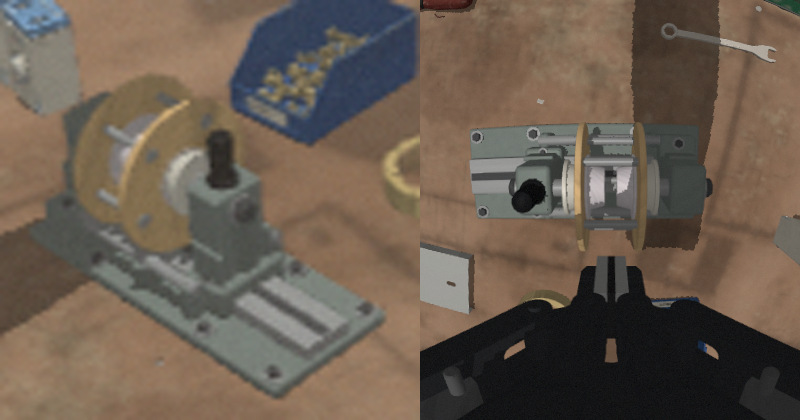

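The rods have moved (wrist view now v≈161 and 225), so the reel turned, and it hangs clear with both collars visible. One check remains: that the image differences aren't reel motion, plus the tail position.

```bash
python3 - <<'E'
from h import *
from cell import eyes
for n,(v0,v1,u0,u1) in {"wrist":(115,255,235,325),"side":(205,290,255,315),"scene":(150,205,205,245)}.items():
    d=eyes.snapshot(n); a=np.load(f"pics/{n}9.npy"); g=lambda i:cv2.GaussianBlur(i,(0,0),1.2).astype(float)
    D=abs(g(a)-g(d["img"])).mean(2); m=np.zeros(D.shape,bool); m[v0:v1,u0:u1]=1
    print(n,"roi",D[m].mean().round(2),D[m].max().round(1),"else",D[~m].mean().round(2),D[~m].max().round(1), "phase",cv2.phaseCorrelate(g(a)[v0:v1,u0:u1].mean(2),g(d["img"])[v0:v1,u0:u1].mean(2)))
    if n=="wrist":
        for t in (.070,.0754,.080): print(t,"tail collar top",pw(d,wp(0,-.045+t-.034,.128)[None])-[90-420,0],"knob top",pw(d,wp(0,-.113+t,.162)[None])-[90-420,0])
        print("flange outer tops",[pw(d,wp(0,y,.165)[None])-[90-420,0] for y in(.007,.067)])
E
```

```text
wrist roi 2.09 25.3 else 0.98 29.7 phase ((-0.01289412871099671, -0.7594853176987897), 0.9498804418487016)
0.07 tail collar top [[559.65293459 193.84100198]] knob top [[514.31492844 203.60384794]]
0.0754 tail collar top [[565.3931883  193.80480937]] knob top [[520.37725184 203.56617096]]
0.08 tail collar top [[570.30569406 193.77705506]] knob top [[525.59296897 203.53562231]]
flange outer tops [array([[572.17953871, 204.29774304]]), array([[645.89969641, 204.26085488]])]
side roi 0.48 2.3 else 0.56 26.3 phase ((-0.0113894451017309, -0.015183406732525384), 0.9950758449184229)
scene roi 0.52 6.3 else 0.5 27.0 phase ((-0.028794823301620198, -0.015109000082944135), 0.9793555658155682)
```

```bash
python3 -c "
from cell import workorder; print(workorder.job_done())"
```

```text
the job is handed in; nothing more can be done
None
```

The reel is mounted on the winder: it hangs still and loose on both sleeves with the tailstock at about 0.075 m, it turned about 35° when swept with a fingertip, and the job was handed in at about 23 s; no verdict was returned.

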